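# Sort the mixed breakfast things into tray, basket and caddy

### The arm

A 6-joint arm with a two-finger parallel gripper is mounted at the origin on the work surface. World frame = base frame: x ahead of the robot, y to its left, z up, the work surface at z = 0. Lengths are in m, angles in rad, forces in N, time in s.
With the tool pointing down it reaches from about 0.275 to 0.875 m from the base axis. Payload 12.5 kg.
Tool frame: the origin (TCP) lies on the centre line of the jaws, within the pads' length; the fingertips stand 25 mm ahead of it and the grasp point (between the pads) lies 6 mm ahead of it (ctrl.tip_reach is the distance from the TCP to the fingertips, in m); z points along the fingers, y is the line along which they close (so a half turn about z gives the same grasp; the last joint's range is limited). The gripper opens to 85 mm and grips with 20 to 120 N. Pads are 22 mm wide; open, the fingers measure 114 mm over their backs; the gripper's body (76 mm by 85 mm) begins 54 mm behind the grasp point. The pads swing forward as they close: fully open they stand 13 mm farther back than shut.
Start: joints at [-1.297, 0.351, 1.652, -0, 1.139, -0.085], TCP at [0.193, -0.515, 0.256] pointing down, gripper open.
Joint ranges: [-2.75, 2.75], [-0.79, 2.1], [0.01, 2.65], [-1.57, 4.71], [0.07, 3.14], [-2.87, 2.87]. Speed limits (rad/s): [2.22, 2.22, 2.79, 3.14, 3.14, 3.14].

### API

Orientations are given as a rotation vector (axis times angle).
In Python, from plant import ctrl gives the robot as it stands.
- The arm moves only by the shell command python3 -m inch 'ROWS' [FORCE]. ROWS is JSON, a list of rows, each an object of numbers: "tx", "ty", "tz": the shift along the world's x, y, z in mm; "roll": the turn about the world's z in rad; "grip": the finger opening in mm, from 0 to 85.4. A call has 1 to 20 rows; each row is the pose to reach, as a shift and turn from the pose commanded when the call began; what a row does not reach only later rows make up. A row lasts 1/8 s, in which the tool goes at most 62.5 mm and 10.7 degrees, less where a joint would pass 70% of its speed; a pose out of reach is approached as far as the arm can. A call with a gripper value outside its range is refused whole. The fingers move at their own pace and stop on an object; FORCE is the grip in N (left out, the last holds). Time passes only in rows, so rows that repeat a pose let the fingers close. It gives the time, the measured TCP pose, the force, the opening and the grip force at its end, in the units of the state.
- ctrl.get_obs(): the state, without advancing time (a new reading comes with each control period).
- ctrl.capture(name): name is "side" or "top" or "wrist"; returns a dict with "color" (480x640x3 uint8, blue, green, red), "K" (3x3 intrinsics, pixels), "view" (4x4, takes a point from world to camera coordinates); the wrist camera has in their place "tool_from_camera" (4x4, takes a point from camera to tool coordinates, whose origin is the TCP and whose axes are the flange's). Camera axes: x right, y up, looking along -z (the intrinsics and any distortion apply to the point x, -y, -z); pixel columns grow to the right and rows downward; lengths in m; the calibration is good to about 2 mm. A picture is of the moment at which its call begins: read the wrist's pose just before it. There is no depth.
- ctrl.hand_in(): hands the job in; it is judged then, once.
The state is a dict: "time": time; "joint_positions": joint angles; "dq": joint speeds; "tau": joint torques, N m; "tcp_pos": TCP position; "tcp_rot": TCP orientation; "ft_force": force on the tool from outside, world axes, zero at the start; "moment": the same for the moment, N m; "gripper_width": opening from 0.0 (shut) to 1.0 (fully open); "finger_force": force on a finger pad.
Only numpy, scipy, OpenCV 4.12 (cv2) and the standard library are available. Lean on these libraries where they do the work, as an engineer would, in place of code of your own. Each camera call takes 0.05 s, during which the arm holds its last target. There are 200 camera calls.

### The job

Breakfast is over and the counter must be tidied: sort the mixed pieces by kind, whatever metal they are made of. Stand both tumblers on the floor of the round metal tray, both little bowls (katoris) on the bottom of the blue wire basket, and the pink-lidded spice jar in the empty bay of the wooden caddy, each set down gently, kept upright and side by side, never stacked or perched on a rim. Leave the white mortar, and the blue-lidded jar already in the caddy, where they stand.

Things in the scene. Friction and masses are not known exactly. Their poses are not given: they have to be found in the camera images.
- tumbler_steel: Bright steel tumbler (small drinking cup), empty, mouth up: 78 mm high, 60 mm across at the rim, 58 mm at 50 mm height, 47 mm at the foot, wall 3 mm, about 0.1 kg. Origin: centre of the underside, z up its axis; round, so yaw means nothing. Stands loose among the mixed pieces on the black counter.
- tumbler_copper: Reddish copper tumbler (small drinking cup), empty, mouth up: 78 mm high, 60 mm across at the rim, 58 mm at 50 mm height, 47 mm at the foot, wall 3 mm, about 0.1 kg. Origin: centre of the underside, z up its axis; round, so yaw means nothing. Stands loose among the mixed pieces on the black counter.
- katori_steel: Bright steel katori (small bowl), empty, mouth up: 34 mm high, 66 mm across at the rim, outside wall near vertical from 15 mm height up, 42 mm across at the foot, wall 3 mm, about 0.07 kg. Origin: centre of the underside, z up its axis; round, so yaw means nothing. Stands loose among the mixed pieces on the black counter.
- katori_brass: Yellow brass katori (small bowl), empty, mouth up: 34 mm high, 66 mm across at the rim, outside wall near vertical from 15 mm height up, 42 mm across at the foot, wall 3 mm, about 0.07 kg. Origin: centre of the underside, z up its axis; round, so yaw means nothing. Stands loose among the mixed pieces on the black counter.
- jar_pink: Plastic spice jar with a pink screw lid: 84 mm high, white body 54 mm across with a yellow label, the lid 58 mm across is the top 24 mm, firmly closed, 0.14 kg. Origin: centre of the underside, z up its axis; yaw means nothing. Stands loose among the mixed pieces on the black counter.
- mortar: White marble mortar, 72 mm across and 52 mm high, its short white pestle standing in it (top at about 85 mm, within 25 mm of the axis), 0.7 kg. To be left alone. Origin: centre of the underside, z up. Stands loose among the mixed pieces on the black counter.
- jar_blue: Plastic spice jar with a blue screw lid, standing loose in the +y bay of the caddy; to be left alone. 84 mm high, white body 54 mm across with a yellow label, the lid 58 mm across is the top 24 mm, firmly closed, 0.14 kg. Origin: centre of the underside, z up its axis; yaw means nothing.
- tray: Round metal serving tray, 218 mm across over its rim. Flat floor 3 mm above the counter, 190 mm across; the rim slopes out to 17.5 mm above the counter. The two tumblers fit side by side, e.g. 50 mm either side of the centre. Origin: centre of the underside, z up; yaw means nothing. Fixed, in the left, far middle or right spot.
- basket: Blue wire basket, open on top: outside 160 mm along its x, 240 mm along its y, walls 4 mm thick, rim 42 mm and flat bottom 4 mm above the counter. The two katoris fit side by side along y, e.g. 55 mm either side of the centre. Origin: centre of the underside, z up. Fixed, in the left, far middle or right spot.
- caddy: Wooden spice caddy, open on top: outside 120 mm along its x, 216 mm along its y, walls 6 mm, rim 34 mm and floor 6 mm above the counter; a 30 mm high partition makes two bays, 108 by 99 mm inside. The +y bay holds the blue-lidded jar; the -y bay is empty, its centre at (0, -52 mm). Origin: centre of the underside, z up. Fixed, in the left, far middle or right spot.
Things that resemble listed ones, but are neither listed nor needed, are in the scene too. Leave any green or turquoise look-alike of the jar_pink alone.

How it is judged:
By the outcome, as a careful person would: the job done as asked, in the order asked, and still so for the second after the job is handed in, with the robot touching nothing.
It also fails if it takes over 120 s, if anything falls off the work surface, if the arm or the gripper's body presses on something with over 40 N, if the wrist force passes 120 N, or if a joint passes its speed limit or range.

## Working session

There is one attempt and no reset: what is moved stays moved. The work goes in short steps, Python scripts to look and compute and a shell command to move; the robot and the scene stay as the last step left them, time stands still between calls to the robot, and variables do not carry over. Pictures are saved under pics/ and viewed, at most 14 in all, crops included, and the job is handed in when it is done.

```bash
mkdir -p pics; ls
python3 - <<'E'
from plant import ctrl
import cv2
for n in("top","side"):
    c=ctrl.capture(n); cv2.imwrite(f"pics/{n}0.png",c["color"]); print(n,c["K"].tolist(),c["view"].round(4).tolist(), [k for k in c])
print(ctrl.get_obs())
E
```

```text
pics
top [[470.6684558334108, 0.0, 305.8915799271932], [0.0, 470.6684558334108, 239.7125551530673], [0.0, 0.0, 1.0]] [[0.0195, -0.9997, 0.0157, 0.0043], [0.9946, 0.021, 0.1019, -0.4874], [-0.1022, 0.0136, 0.9947, -0.9948], [0.0, 0.0, 0.0, 1.0]] ['color', 'K', 'view']
side [[455.8259495969581, 0.0, 322.67601764504], [0.0, 455.8259495969581, 239.87238247034932], [0.0, 0.0, 1.0]] [[-0.9065, -0.4221, 0.0071, 0.4513], [0.2678, -0.5619, 0.7827, -0.1743], [-0.3263, 0.7114, 0.6224, -0.9411], [0.0, 0.0, 0.0, 1.0]] ['color', 'K', 'view']
{'time': 0.1, 'joint_positions': array([-1.29657886e+00,  3.51190276e-01,  1.65233100e+00,  2.20821752e-05,
        1.13911228e+00, -8.46142479e-02]), 'dq': array([ 3.67764375e-05, -2.04676135e-03, -8.38610982e-04, -2.67202017e-04,
        1.73239291e-03,  5.36337921e-04]), 'tau': array([-3.24357279e-04, -5.06833613e+01, -2.91878110e+01, -1.23768336e-04,
        2.64138696e-03,  2.63988375e-05]), 'tcp_pos': array([ 0.19309945, -0.51470889,  0.25581897]), 'tcp_rot': array([-3.09014526e+00, -5.60432853e-01,  1.23377219e-04]), 'ft_force': array([ 0.22571998, -0.43587321, -1.08639574]), 'moment': array([ 0.00797946, -0.00420275, -0.00905753]), 'finger_force': 0.0, 'gripper_width': 0.9973398312054731}
```

View pics/top0.png

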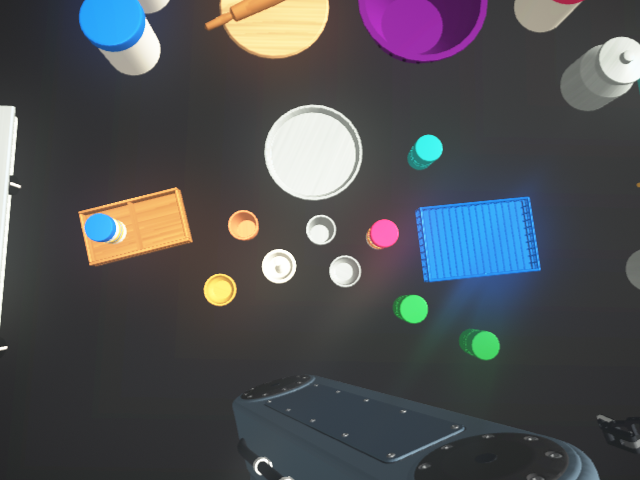

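View pics/side0.png

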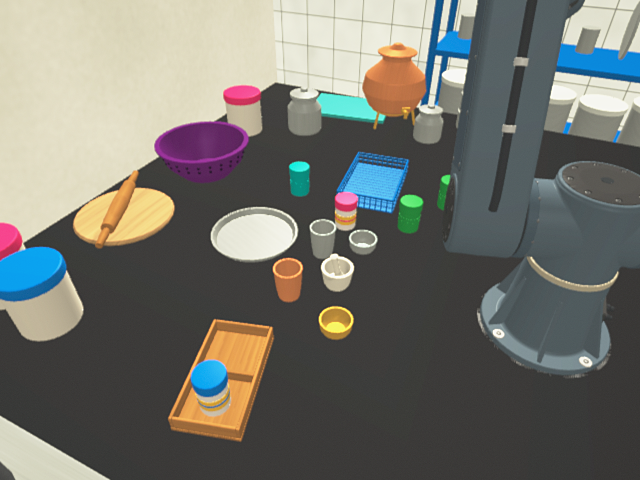

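The top view shows the copper tumbler at (243,225), steel tumbler at (321,229), mortar at (279,266), steel katori at (345,271), brass katori at (220,290) and pink jar at (383,233). The tray is at (313,152), the caddy at left and the basket at right. The side view agrees. I'll enlarge the top view to read pixels more closely.

Run:
```python
import cv2
im=cv2.imread("pics/top0.png")
cv2.imwrite("pics/c1.png",cv2.resize(im[200:320,195:405],None,fx=3.8,fy=3.8,interpolation=cv2.INTER_CUBIC))
a=cv2.resize(im[180:290,75:200],None,fx=3,fy=3,interpolation=cv2.INTER_CUBIC)
b=cv2.resize(im[180:290,410:550],None,fx=3,fy=3,interpolation=cv2.INTER_CUBIC)
cv2.imwrite("pics/c2.png",cv2.hconcat([a,b]))
```

```text
(no output)
```

View pics/c1.png

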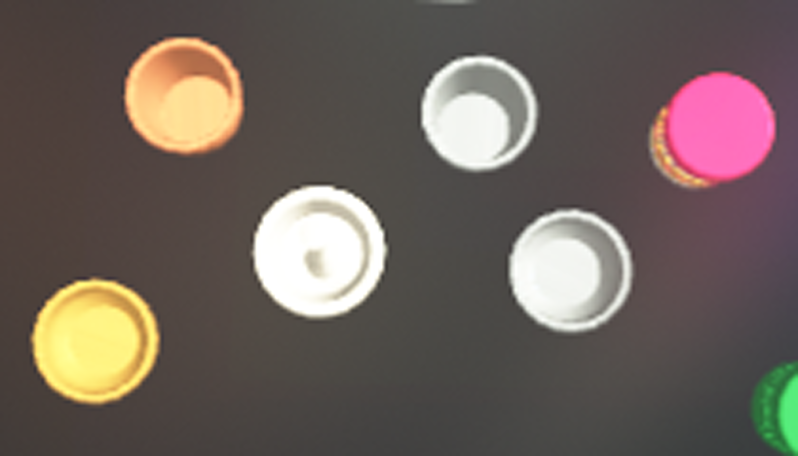

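View pics/c2.png

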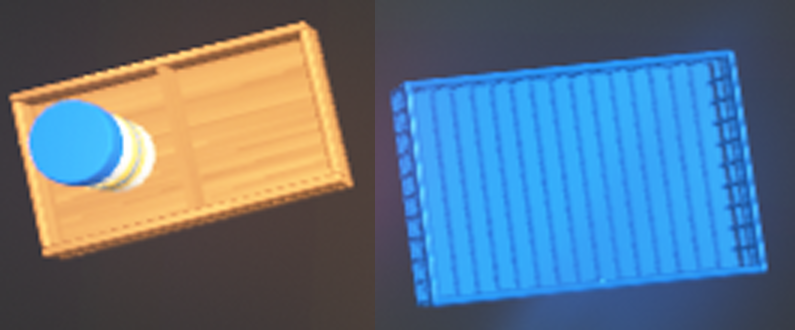

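The crop shows rim centres: copper tumbler (184,96), steel tumbler (479,113), mortar (320,252), steel katori (571,271), brass katori (96,341), pink lid (721,127). The caddy and basket rim corners are also clear, and the caddy's empty bay is the right one.

```bash
cat > h.py <<'E'
import numpy as np
from plant import ctrl
K=np.array([[470.668,0,305.892],[0,470.668,239.713],[0,0,1]])
_V=None
def topV():
    global _V
    if _V is None: _V=ctrl.capture("top")["view"]
    return _V
def ray(u,v,z,K=K,V=None):
    V=topV() if V is None else V
    d=np.linalg.inv(K)@[u,v,1]; d=np.array([d[0],-d[1],-d[2]])
    R=V[:3,:3];o=-R.T@V[:3,3];w=R.T@d
    return (o+w*(z-o[2])/w[2])[:2]
E
python3 - <<'E'
from h import *
np.set_printoptions(precision=4,suppress=True)
f=lambda u,v:(195+(u+.5)/3.8-.5,200+(v+.5)/3.8-.5)
for n,u,v,z in[("tc",184,96,.078),("ts",479,113,.078),("mortar",320,252,.052),("ks",571,271,.034),("kb",96,341,.034),("jp",721,127,.084)]:
    p=ray(*f(u,v),z);print(n,p,np.linalg.norm(p))
print("tray",ray(313.3,152,.0175))
for n,L,ox,z in[("caddy",[(12,97),(305,24),(352,184),(45,252)],0,.034),("basket",[(405,82),(733,52),(766,268),(430,304)],375,.042)]:
    P=np.array([ray((75 if ox==0 else 410)+(u-ox)/3-.33,180+v/3-.33,z) for u,v in L])
    print(n,P.mean(0),P.tolist(),np.linalg.norm(P-np.roll(P,1,0),axis=1))
    # y axis direction: from right edge to left edge in image
    yv=(P[0]+P[3]-P[1]-P[2])/2;yv/=np.linalg.norm(yv);print("yaw",np.arctan2(-yv[0],yv[1]),"y",yv)
    print(P.mean(0)+yv*.052,P.mean(0)-yv*.052, P.mean(0)+yv*.055,P.mean(0)-yv*.055)
print(ray(118,232,.006), ray(101,228,.084))
E
```

```text
tc [0.5096 0.1446] 0.5297290489752431
ts [ 0.5038 -0.0151] 0.5039961485439118
mortar [0.428  0.0701] 0.4336773542264528
ks [ 0.421  -0.0703] 0.4268039081055763
kb [0.3767 0.1944] 0.42388124052659154
jp [ 0.4982 -0.1455] 0.5190234678466585
tray [0.6844 0.0014]
caddy [0.5082 0.3821] [[0.5356308472033346, 0.502474514744806], [0.5933986814605586, 0.2965912647319215], [0.47831791070783475, 0.25774062827153754], [0.4254857547185563, 0.4717543705906165]] [0.1143 0.2138 0.1215 0.2204]
yaw 0.2575481720550841 y [-0.2547  0.967 ]
[0.495  0.4324] [0.5215 0.3319] [0.4942 0.4353] [0.5222 0.329 ]
basket [ 0.4965 -0.3571] [[0.5613963719138454, -0.22916846470771796], [0.5886301438171018, -0.46699532506200275], [0.4332004810203546, -0.4860955224609523], [0.402946796991981, -0.24607428394983338]] [0.1593 0.2394 0.1566 0.2419]
yaw 0.11972946255706948 y [-0.1194  0.9928]
[ 0.4903 -0.3055] [ 0.5028 -0.4087] [ 0.49   -0.3025] [ 0.5031 -0.4117]
[0.4974 0.4269] [0.4962 0.4316]
```

```bash
python3 -m inch '[{"tx":311,"ty":500,"tz":-55,"roll":1.212,"grip":85},{"tx":311,"ty":500,"tz":-55,"roll":1.212},{"tx":311,"ty":500,"tz":-55,"roll":1.212},{"tx":311,"ty":500,"tz":-55,"roll":1.212},{"tx":311,"ty":500,"tz":-55,"roll":1.212},{"tx":311,"ty":500,"tz":-55,"roll":1.212},{"tx":311,"ty":500,"tz":-55,"roll":1.212},{"tx":311,"ty":500,"tz":-55,"roll":1.212},{"tx":311,"ty":500,"tz":-55,"roll":1.212},{"tx":311,"ty":500,"tz":-55,"roll":1.212},{"tx":311,"ty":500,"tz":-55,"roll":1.212},{"tx":311,"ty":500,"tz":-55,"roll":1.212},{"tx":311,"ty":500,"tz":-55,"roll":1.212},{"tx":311,"ty":500,"tz":-55,"roll":1.212},{"tx":311,"ty":500,"tz":-55,"roll":1.212}]' 30
python3 - <<'E'
from h import *
import cv2
print(ctrl.tip_reach); o=ctrl.get_obs();print(o["tcp_pos"],o["tcp_rot"],o["time"])
c=ctrl.capture("wrist");cv2.imwrite("pics/w1.png",c["color"]);print(c["K"].tolist(),c["tool_from_camera"].round(4).tolist(),[k for k in c])
E
```

```text
0.025
[ 0.19309109 -0.51473596  0.25588248] [-3.09026466e+00 -5.60390358e-01  1.46906361e-04] 0.15
[[399.4500234606724, 0.0, 315.80412467614366], [0.0, 399.4500234606724, 240.65315180065375], [0.0, 0.0, 1.0]] [[-0.0011, 0.9515, 0.3077, 0.0783], [1.0, 0.0011, -0.0, -0.0002], [-0.0003, 0.3077, -0.9515, -0.1177], [0.0, 0.0, 0.0, 1.0]] ['color', 'K', 'tool_from_camera']invalid input at $[1]: expected keys tx, ty, tz, roll, grip
```

View pics/w1.png

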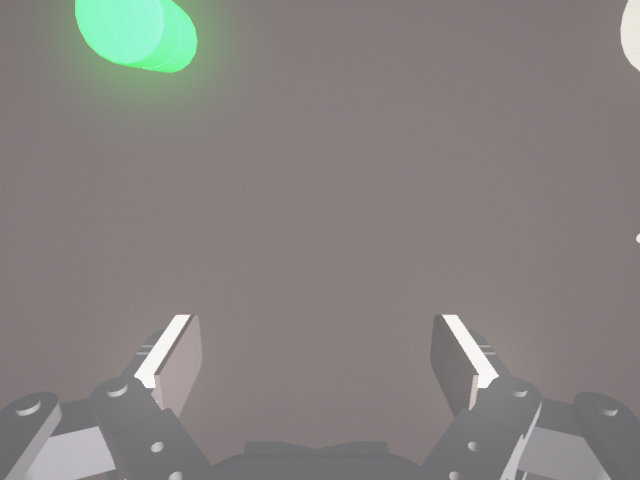

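The move was refused because every row needs all five keys. The picture therefore only shows the start pose, with a green look-alike at upper left.

```bash
python3 -m inch '[{"tx":311,"ty":500,"tz":-55,"roll":1.212,"grip":85},{"tx":311,"ty":500,"tz":-55,"roll":1.212,"grip":85},{"tx":311,"ty":500,"tz":-55,"roll":1.212,"grip":85},{"tx":311,"ty":500,"tz":-55,"roll":1.212,"grip":85},{"tx":311,"ty":500,"tz":-55,"roll":1.212,"grip":85},{"tx":311,"ty":500,"tz":-55,"roll":1.212,"grip":85},{"tx":311,"ty":500,"tz":-55,"roll":1.212,"grip":85},{"tx":311,"ty":500,"tz":-55,"roll":1.212,"grip":85},{"tx":311,"ty":500,"tz":-55,"roll":1.212,"grip":85},{"tx":311,"ty":500,"tz":-55,"roll":1.212,"grip":85},{"tx":311,"ty":500,"tz":-55,"roll":1.212,"grip":85},{"tx":311,"ty":500,"tz":-55,"roll":1.212,"grip":85},{"tx":311,"ty":500,"tz":-55,"roll":1.212,"grip":85},{"tx":311,"ty":500,"tz":-55,"roll":1.212,"grip":85},{"tx":311,"ty":500,"tz":-55,"roll":1.212,"grip":85}]' 30
python3 - <<'E'
from h import *
import cv2
o=ctrl.get_obs();print(o["tcp_pos"],o["tcp_rot"],o["time"])
c=ctrl.capture("wrist");cv2.imwrite("pics/w2.png",c["color"])
E
```

```text
time: 2.08
tcp_pos: [0.5041, -0.0153, 0.2014]
tcp_rot: [2.222, 2.221, 0.0]
ft_force: [-0.0, 0.4, -0.1]
gripper_width: 0.996
finger_force: 0.0
[ 0.50406025 -0.0153499   0.20139908] [2.22210944e+00 2.22058579e+00 1.22659519e-04] 2.075
```

View pics/w2.png

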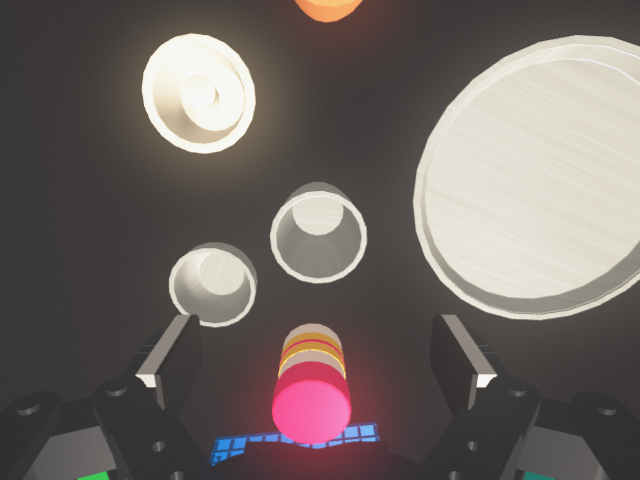

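This wrist view (+x right, +y up) shows the steel tumbler rim at (318,237), the pink lid at (312,402), the katori at (214,287) and the mortar at (199,93). I'll project these into the world frame.

```bash
cat >> h.py <<'E'
from scipy.spatial.transform import Rotation as Ro
KW=np.array([[399.45,0,315.804],[0,399.45,240.653],[0,0,1]])
TC=np.array([[-0.0011,0.9515,0.3077,0.0783],[1,0.0011,0,-0.0002],[-0.0003,0.3077,-0.9515,-0.1177],[0,0,0,1]])
def wray(u,v,z,pos,rot):
    T=np.eye(4);T[:3,:3]=Ro.from_rotvec(rot).as_matrix();T[:3,3]=pos
    return ray(u,v,z,KW,np.linalg.inv(T@TC))
E
python3 - <<'E'
from h import *
p=[0.50406025,-0.0153499,0.20139908];r=[2.22210944,2.22058579,1.2e-4]
for n,u,v,z in[("ts",318.5,237,.078),("jp",312,402,.084),("ks",213.5,287,.034),("m",199,93,.052)]:
    for s in (1,):print(n,wray(u,v,z,p,r))
print(Ro.from_rotvec(r).as_matrix().round(3))
E
```

```text
ts [ 0.50558993 -0.01257518]
jp [ 0.50095887 -0.13371509]
ks [ 0.42408138 -0.06704021]
m [0.43073723 0.07413072]
[[ 0.001  1.     0.   ]
 [ 1.    -0.001 -0.   ]
 [-0.     0.    -1.   ]]
```

```bash
python3 -m inch '[{"tx":1,"ty":1,"tz":-50,"roll":0,"grip":85},{"tx":1,"ty":1,"tz":-90,"roll":0,"grip":85},{"tx":1,"ty":1,"tz":-120,"roll":0,"grip":85},{"tx":1,"ty":1,"tz":-139,"roll":0,"grip":85},{"tx":1,"ty":1,"tz":-139,"roll":0,"grip":85},{"tx":1,"ty":1,"tz":-139,"roll":0,"grip":62},{"tx":1,"ty":1,"tz":-139,"roll":0,"grip":50},{"tx":1,"ty":1,"tz":-139,"roll":0,"grip":50},{"tx":1,"ty":1,"tz":-139,"roll":0,"grip":50},{"tx":1,"ty":1,"tz":-139,"roll":0,"grip":50},{"tx":1,"ty":1,"tz":-139,"roll":0,"grip":50},{"tx":1,"ty":1,"tz":-139,"roll":0,"grip":50}]' 30
```

```text
time: 3.62
tcp_pos: [0.5057, -0.0141, 0.0636]
tcp_rot: [2.221, 2.22, 0.002]
ft_force: [-1.8, -0.9, 6.5]
gripper_width: 0.679
finger_force: 30.9
```

```bash
python3 -m inch '[{"tx":0,"ty":0,"tz":30,"roll":0,"grip":50},{"tx":0,"ty":0,"tz":70,"roll":0,"grip":50},{"tx":50,"ty":-10,"tz":80,"roll":0,"grip":50},{"tx":100,"ty":-20,"tz":80,"roll":0,"grip":50},{"tx":150,"ty":-30,"tz":80,"roll":0,"grip":50},{"tx":179,"ty":-35,"tz":80,"roll":0,"grip":50},{"tx":179,"ty":-35,"tz":80,"roll":0,"grip":50},{"tx":179,"ty":-35,"tz":45,"roll":0,"grip":50},{"tx":179,"ty":-35,"tz":20,"roll":0,"grip":50},{"tx":179,"ty":-35,"tz":11,"roll":0,"grip":50},{"tx":179,"ty":-35,"tz":8,"roll":0,"grip":50},{"tx":179,"ty":-35,"tz":6,"roll":0,"grip":50},{"tx":179,"ty":-35,"tz":6,"roll":0,"grip":50},{"tx":179,"ty":-35,"tz":6,"roll":0,"grip":50}]'
```

```text
time: 5.38
tcp_pos: [0.6844, -0.049, 0.0688]
tcp_rot: [2.221, 2.221, 0.001]
ft_force: [0.8, -0.4, -1.5]
gripper_width: 0.68
finger_force: 32.8
```

```bash
python3 -m inch '[{"tx":0,"ty":0,"tz":-1,"roll":0,"grip":50},{"tx":0,"ty":0,"tz":-2,"roll":0,"grip":50},{"tx":0,"ty":0,"tz":-2.5,"roll":0,"grip":50},{"tx":0,"ty":0,"tz":-2.5,"roll":0,"grip":50}]'
```

```text
time: 5.88
tcp_pos: [0.6843, -0.049, 0.0667]
tcp_rot: [2.221, 2.221, 0.0]
ft_force: [-3.4, 0.2, 7.3]
gripper_width: 0.68
finger_force: 33.2
```

```bash
python3 -m inch '[{"tx":0,"ty":0,"tz":0,"roll":0,"grip":60},{"tx":0,"ty":0,"tz":0,"roll":0,"grip":64},{"tx":0,"ty":0,"tz":0,"roll":0,"grip":72},{"tx":0,"ty":0,"tz":0,"roll":0,"grip":80},{"tx":0,"ty":0,"tz":0,"roll":0,"grip":80},{"tx":0,"ty":0,"tz":20,"roll":0,"grip":80},{"tx":0,"ty":0,"tz":60,"roll":0,"grip":80},{"tx":0,"ty":0,"tz":110,"roll":0,"grip":85},{"tx":-50,"ty":55,"tz":110,"roll":0,"grip":85},{"tx":-90,"ty":100,"tz":110,"roll":0,"grip":85},{"tx":-130,"ty":150,"tz":110,"roll":0,"grip":85},{"tx":-174,"ty":195,"tz":110,"roll":0,"grip":85},{"tx":-174,"ty":195,"tz":110,"roll":0,"grip":85},{"tx":-174,"ty":195,"tz":110,"roll":0,"grip":85}]'
python3 - <<'E'
from h import *
import cv2
o=ctrl.get_obs();print(o["tcp_pos"],o["tcp_rot"],o["time"])
cv2.imwrite("pics/w3.png",ctrl.capture("wrist")["color"])
E
```

```text
time: 7.62
tcp_pos: [0.5105, 0.1464, 0.177]
tcp_rot: [2.219, 2.222, 0.002]
ft_force: [0.2, 0.5, 0.3]
gripper_width: 0.991
finger_force: 0.0
[0.51054145 0.14639422 0.17699896] [2.21936821 2.22187874 0.00235369] 7.625
```

View pics/w3.png

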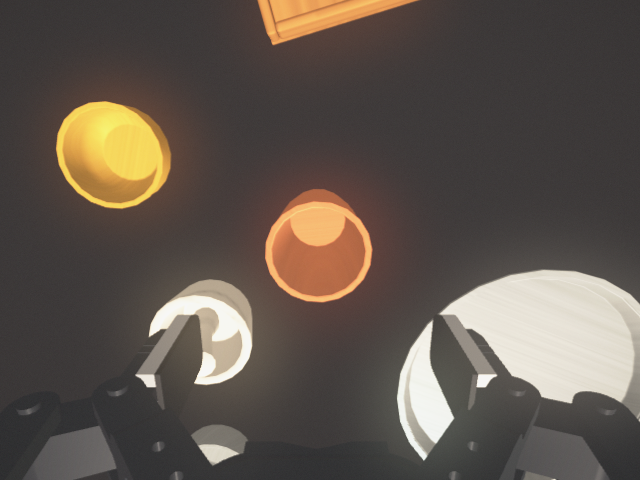

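The copper rim centre is at (318.5,252) and the brass rim at (112,155).

Run:
```python
from h import *
p=[0.51054145,0.14639422,0.17699896];r=[2.21936821,2.22187874,0.00235369]
print(wray(318.5,252,.078,p,r),wray(112,155,.034,p,r))
```

```text
[0.51208023 0.14779388] [0.38002556 0.19820205]
```

```bash
python3 -m inch '[{"tx":0.5,"ty":0,"tz":-40,"roll":0,"grip":85},{"tx":0.5,"ty":0,"tz":-75,"roll":0,"grip":85},{"tx":0.5,"ty":0,"tz":-100,"roll":0,"grip":85},{"tx":0.5,"ty":0,"tz":-113.5,"roll":0,"grip":85},{"tx":0.5,"ty":0,"tz":-113.5,"roll":0,"grip":85},{"tx":0.5,"ty":0,"tz":-113.5,"roll":0,"grip":62},{"tx":0.5,"ty":0,"tz":-113.5,"roll":0,"grip":50},{"tx":0.5,"ty":0,"tz":-113.5,"roll":0,"grip":50},{"tx":0.5,"ty":0,"tz":-113.5,"roll":0,"grip":50},{"tx":0.5,"ty":0,"tz":-113.5,"roll":0,"grip":50},{"tx":0.5,"ty":0,"tz":-113.5,"roll":0,"grip":50},{"tx":0.5,"ty":0,"tz":-113.5,"roll":0,"grip":50}]' 30
```

```text
time: 9.18
tcp_pos: [0.5114, 0.1462, 0.0635]
tcp_rot: [2.22, 2.221, 0.003]
ft_force: [-0.4, -0.1, 5.7]
gripper_width: 0.677
finger_force: 30.9
```

```bash
python3 -m inch '[{"tx":0,"ty":0,"tz":30,"roll":0,"grip":50},{"tx":0,"ty":0,"tz":70,"roll":0,"grip":50},{"tx":50,"ty":-25,"tz":80,"roll":0,"grip":50},{"tx":100,"ty":-55,"tz":80,"roll":0,"grip":50},{"tx":150,"ty":-80,"tz":80,"roll":0,"grip":50},{"tx":174,"ty":-95,"tz":80,"roll":0,"grip":50},{"tx":174,"ty":-95,"tz":80,"roll":0,"grip":50},{"tx":174,"ty":-95,"tz":45,"roll":0,"grip":50},{"tx":174,"ty":-95,"tz":20,"roll":0,"grip":50},{"tx":174,"ty":-95,"tz":11,"roll":0,"grip":50},{"tx":174,"ty":-95,"tz":8,"roll":0,"grip":50},{"tx":174,"ty":-95,"tz":6,"roll":0,"grip":50},{"tx":174,"ty":-95,"tz":5,"roll":0,"grip":50},{"tx":174,"ty":-95,"tz":4,"roll":0,"grip":50},{"tx":174,"ty":-95,"tz":3.5,"roll":0,"grip":50},{"tx":174,"ty":-95,"tz":3.5,"roll":0,"grip":50}]'
```

```text
time: 11.18
tcp_pos: [0.685, 0.0511, 0.0666]
tcp_rot: [2.221, 2.221, 0.001]
ft_force: [-1.3, 0.4, 4.7]
gripper_width: 0.68
finger_force: 33.2
```

```bash
python3 -m inch '[{"tx":0,"ty":0,"tz":0,"roll":0,"grip":60},{"tx":0,"ty":0,"tz":0,"roll":0,"grip":64},{"tx":0,"ty":0,"tz":0,"roll":0,"grip":72},{"tx":0,"ty":0,"tz":0,"roll":0,"grip":80},{"tx":0,"ty":0,"tz":0,"roll":0,"grip":80},{"tx":0,"ty":0,"tz":20,"roll":0,"grip":80},{"tx":0,"ty":0,"tz":60,"roll":0,"grip":80},{"tx":0,"ty":0,"tz":110,"roll":0,"grip":85},{"tx":-50,"ty":-23,"tz":110,"roll":0,"grip":85},{"tx":-100,"ty":-46,"tz":110,"roll":0,"grip":85},{"tx":-150,"ty":-69,"tz":110,"roll":0,"grip":85},{"tx":-200,"ty":-92,"tz":110,"roll":0,"grip":85},{"tx":-263,"ty":-120,"tz":110,"roll":0,"grip":85},{"tx":-263,"ty":-120,"tz":110,"roll":0,"grip":85},{"tx":-263,"ty":-120,"tz":110,"roll":0,"grip":85}]'
python3 - <<'E'
from h import *
import cv2
o=ctrl.get_obs();print(o["tcp_pos"],o["tcp_rot"],o["time"])
w=ctrl.capture("wrist")["color"];t=ctrl.capture("top")["color"]
cv2.imwrite("pics/w4.png",cv2.hconcat([cv2.resize(w,(400,300)),cv2.resize(t,(400,300))]))
E
```

```text
time: 13.05
tcp_pos: [0.4225, -0.0692, 0.177]
tcp_rot: [2.221, 2.219, 0.002]
ft_force: [0.7, 0.1, 0.2]
gripper_width: 0.997
finger_force: 0.0
[ 0.42248364 -0.06923888  0.17701089] [2.22069239e+00 2.21903885e+00 2.15167555e-03] 13.05
```

View pics/w4.png

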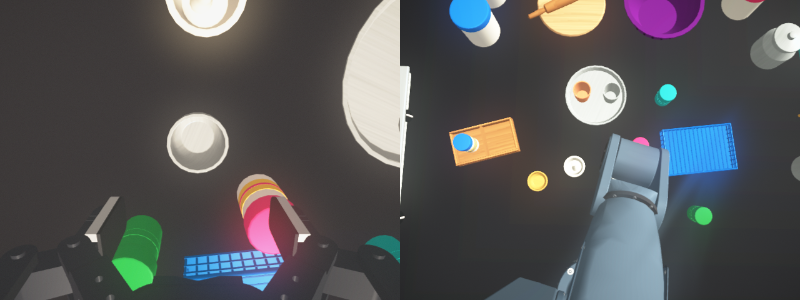

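Both tumblers stand upright in the tray, and the steel katori is centred ahead of the wrist at (198,143) in the left half.

```bash
python3 -m inch '[{"tx":0.5,"ty":0.5,"tz":-50,"roll":0,"grip":85},{"tx":0.5,"ty":0.5,"tz":-90,"roll":0,"grip":85},{"tx":0.5,"ty":0.5,"tz":-120,"roll":0,"grip":85},{"tx":0.5,"ty":0.5,"tz":-135,"roll":0,"grip":85},{"tx":0.5,"ty":0.5,"tz":-141.5,"roll":0,"grip":85},{"tx":0.5,"ty":0.5,"tz":-141.5,"roll":0,"grip":85},{"tx":0.5,"ty":0.5,"tz":-141.5,"roll":0,"grip":70},{"tx":0.5,"ty":0.5,"tz":-141.5,"roll":0,"grip":58},{"tx":0.5,"ty":0.5,"tz":-141.5,"roll":0,"grip":58},{"tx":0.5,"ty":0.5,"tz":-141.5,"roll":0,"grip":58},{"tx":0.5,"ty":0.5,"tz":-141.5,"roll":0,"grip":58},{"tx":0.5,"ty":0.5,"tz":-141.5,"roll":0,"grip":58}]' 30
```

```text
time: 14.65
tcp_pos: [0.4228, -0.0686, 0.0355]
tcp_rot: [2.22, 2.22, 0.001]
ft_force: [-2.8, 1.4, 11.8]
gripper_width: 0.768
finger_force: 30.0
```

```bash
python3 -m inch '[{"tx":0,"ty":0,"tz":30,"roll":0,"grip":58},{"tx":0,"ty":0,"tz":70,"roll":0,"grip":58},{"tx":0,"ty":0,"tz":115,"roll":0,"grip":58},{"tx":12,"ty":-50,"tz":120,"roll":0.12,"grip":58},{"tx":24,"ty":-100,"tz":120,"roll":0.12,"grip":58},{"tx":36,"ty":-150,"tz":120,"roll":0.12,"grip":58},{"tx":48,"ty":-200,"tz":120,"roll":0.12,"grip":58},{"tx":60,"ty":-250,"tz":120,"roll":0.12,"grip":58},{"tx":72,"ty":-300,"tz":120,"roll":0.12,"grip":58},{"tx":81,"ty":-343,"tz":120,"roll":0.12,"grip":58},{"tx":81,"ty":-343,"tz":120,"roll":0.12,"grip":58},{"tx":81,"ty":-343,"tz":120,"roll":0.12,"grip":58},{"tx":81,"ty":-343,"tz":80,"roll":0.12,"grip":58},{"tx":81,"ty":-343,"tz":45,"roll":0.12,"grip":58},{"tx":81,"ty":-343,"tz":20,"roll":0.12,"grip":58},{"tx":81,"ty":-343,"tz":11,"roll":0.12,"grip":58},{"tx":81,"ty":-343,"tz":8,"roll":0.12,"grip":58},{"tx":81,"ty":-343,"tz":8,"roll":0.12,"grip":58}]'
```

```text
time: 16.9
tcp_pos: [0.5036, -0.4115, 0.0433]
tcp_rot: [2.083, 2.35, -0.0]
ft_force: [-0.1, 0.1, -1.0]
gripper_width: 0.768
finger_force: 34.0
```

```bash
python3 -m inch '[{"tx":0,"ty":0,"tz":-1,"roll":0,"grip":58},{"tx":0,"ty":0,"tz":-2,"roll":0,"grip":58},{"tx":0,"ty":0,"tz":-3,"roll":0,"grip":58},{"tx":0,"ty":0,"tz":-3.5,"roll":0,"grip":58},{"tx":0,"ty":0,"tz":-3.5,"roll":0,"grip":58}]'
python3 - <<'E'
from h import *
import cv2
w=ctrl.capture("wrist")["color"]
cv2.imwrite("pics/w5.png",w)
E
```

```text
time: 17.52
tcp_pos: [0.5033, -0.4116, 0.0397]
tcp_rot: [2.084, 2.35, -0.0]
ft_force: [-2.0, 2.5, 7.1]
gripper_width: 0.765
finger_force: 34.7
```

View pics/w5.png

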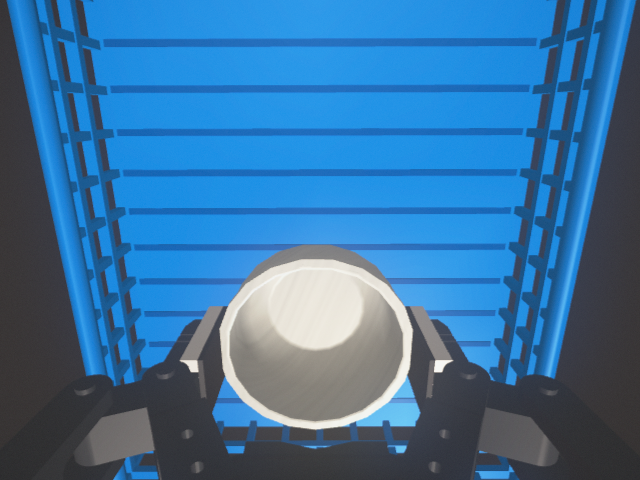

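The katori sits inside the basket at (316,343), well clear of the walls and level. I'll release it and fetch the brass one.

```bash
python3 -m inch '[{"tx":0,"ty":0,"tz":0,"roll":0,"grip":68},{"tx":0,"ty":0,"tz":0,"roll":0,"grip":72},{"tx":0,"ty":0,"tz":0,"roll":0,"grip":78},{"tx":0,"ty":0,"tz":0,"roll":0,"grip":84},{"tx":0,"ty":0,"tz":0,"roll":0,"grip":84},{"tx":0,"ty":0,"tz":20,"roll":0,"grip":84},{"tx":0,"ty":0,"tz":70,"roll":0,"grip":85},{"tx":0,"ty":0,"tz":125,"roll":0,"grip":85},{"tx":-10,"ty":50,"tz":125,"roll":-0.12,"grip":85},{"tx":-126,"ty":607,"tz":125,"roll":-0.12,"grip":85},{"tx":-126,"ty":607,"tz":125,"roll":-0.12,"grip":85},{"tx":-126,"ty":607,"tz":125,"roll":-0.12,"grip":85},{"tx":-126,"ty":607,"tz":125,"roll":-0.12,"grip":85},{"tx":-126,"ty":607,"tz":125,"roll":-0.12,"grip":85},{"tx":-126,"ty":607,"tz":125,"roll":-0.12,"grip":85},{"tx":-126,"ty":607,"tz":125,"roll":-0.12,"grip":85},{"tx":-126,"ty":607,"tz":125,"roll":-0.12,"grip":85},{"tx":-126,"ty":607,"tz":125,"roll":-0.12,"grip":85},{"tx":-126,"ty":607,"tz":125,"roll":-0.12,"grip":85},{"tx":-126,"ty":607,"tz":125,"roll":-0.12,"grip":85}]'
```

```text
time: 20.08
tcp_pos: [0.3773, 0.1957, 0.1645]
tcp_rot: [2.22, 2.222, 0.001]
ft_force: [0.3, -1.1, -1.0]
gripper_width: 0.997
finger_force: 0.0
```

```bash
python3 -m inch '[{"tx":0.5,"ty":0,"tz":-40,"roll":0,"grip":85},{"tx":0.5,"ty":0,"tz":-80,"roll":0,"grip":85},{"tx":0.5,"ty":0,"tz":-110,"roll":0,"grip":85},{"tx":0.5,"ty":0,"tz":-124,"roll":0,"grip":85},{"tx":0.5,"ty":0,"tz":-129.5,"roll":0,"grip":85},{"tx":0.5,"ty":0,"tz":-129.5,"roll":0,"grip":85},{"tx":0.5,"ty":0,"tz":-129.5,"roll":0,"grip":70},{"tx":0.5,"ty":0,"tz":-129.5,"roll":0,"grip":58},{"tx":0.5,"ty":0,"tz":-129.5,"roll":0,"grip":58},{"tx":0.5,"ty":0,"tz":-129.5,"roll":0,"grip":58},{"tx":0.5,"ty":0,"tz":-129.5,"roll":0,"grip":58},{"tx":0.5,"ty":0,"tz":-129.5,"roll":0,"grip":58}]' 30
```

```text
time: 21.58
tcp_pos: [0.3782, 0.1957, 0.0355]
tcp_rot: [2.221, 2.221, 0.002]
ft_force: [-1.8, -2.7, 14.5]
gripper_width: 0.77
finger_force: 29.5
```

```bash
python3 -m inch '[{"tx":0,"ty":0,"tz":30,"roll":0,"grip":58},{"tx":0,"ty":0,"tz":80,"roll":0,"grip":58},{"tx":0,"ty":0,"tz":120,"roll":0,"grip":58},{"tx":0,"ty":0,"tz":120,"roll":0,"grip":58},{"tx":11,"ty":-50,"tz":120,"roll":0.12,"grip":58},{"tx":22,"ty":-100,"tz":120,"roll":0.12,"grip":58},{"tx":33,"ty":-150,"tz":120,"roll":0.12,"grip":58},{"tx":44,"ty":-200,"tz":120,"roll":0.12,"grip":58},{"tx":55,"ty":-250,"tz":120,"roll":0.12,"grip":58},{"tx":67,"ty":-300,"tz":120,"roll":0.12,"grip":58},{"tx":79,"ty":-350,"tz":120,"roll":0.12,"grip":58},{"tx":90,"ty":-400,"tz":120,"roll":0.12,"grip":58},{"tx":101,"ty":-450,"tz":120,"roll":0.12,"grip":58},{"tx":113,"ty":-498,"tz":120,"roll":0.12,"grip":58},{"tx":113,"ty":-498,"tz":120,"roll":0.12,"grip":58},{"tx":113,"ty":-498,"tz":120,"roll":0.12,"grip":58},{"tx":113,"ty":-498,"tz":120,"roll":0.12,"grip":58}]'
```

```text
time: 23.7
tcp_pos: [0.4904, -0.3013, 0.154]
tcp_rot: [-2.082, -2.351, 0.0]
ft_force: [0.5, 0.5, -0.8]
gripper_width: 0.77
finger_force: 34.1
```

```bash
python3 -m inch '[{"tx":0,"ty":0,"tz":-40,"roll":0,"grip":58},{"tx":0,"ty":0,"tz":-75,"roll":0,"grip":58},{"tx":0,"ty":0,"tz":-100,"roll":0,"grip":58},{"tx":0,"ty":0,"tz":-109,"roll":0,"grip":58},{"tx":0,"ty":0,"tz":-112,"roll":0,"grip":58},{"tx":0,"ty":0,"tz":-113,"roll":0,"grip":58},{"tx":0,"ty":0,"tz":-114,"roll":0,"grip":58},{"tx":0,"ty":0,"tz":-115,"roll":0,"grip":58},{"tx":0,"ty":0,"tz":-115.5,"roll":0,"grip":58},{"tx":0,"ty":0,"tz":-115.5,"roll":0,"grip":58}]'
```

```text
time: 24.95
tcp_pos: [0.4909, -0.3026, 0.0396]
tcp_rot: [2.084, 2.35, 0.0]
ft_force: [-2.8, 1.1, 8.7]
gripper_width: 0.764
finger_force: 34.8
```

```bash
python3 -m inch '[{"tx":0,"ty":0,"tz":0,"roll":0,"grip":68},{"tx":0,"ty":0,"tz":0,"roll":0,"grip":72},{"tx":0,"ty":0,"tz":0,"roll":0,"grip":78},{"tx":0,"ty":0,"tz":0,"roll":0,"grip":84},{"tx":0,"ty":0,"tz":0,"roll":0,"grip":84},{"tx":0,"ty":0,"tz":20,"roll":0,"grip":84},{"tx":0,"ty":0,"tz":70,"roll":0,"grip":85},{"tx":0,"ty":0,"tz":125,"roll":0,"grip":85},{"tx":0,"ty":0,"tz":160,"roll":0,"grip":85},{"tx":8,"ty":50,"tz":160,"roll":-0.12,"grip":85},{"tx":8,"ty":102,"tz":160,"roll":-0.12,"grip":85},{"tx":8,"ty":102,"tz":160,"roll":-0.12,"grip":85},{"tx":8,"ty":102,"tz":160,"roll":-0.12,"grip":85}]'
python3 - <<'E'
from h import *
import cv2
o=ctrl.get_obs();print(o["tcp_pos"].tolist(),o["tcp_rot"].tolist(),o["time"])
cv2.imwrite("pics/w6.png",ctrl.capture("wrist")["color"])
E
```

```text
time: 26.58
tcp_pos: [0.4989, -0.2008, 0.1999]
tcp_rot: [2.22, 2.221, 0.0]
ft_force: [-0.6, -1.0, 1.4]
gripper_width: 0.993
finger_force: 0.0
[0.498891053579527, -0.20077164596421684, 0.19987382208623036] [2.2198205711707084, 2.2209459403588534, 0.00046847632647632943] 26.575
```

View pics/w6.png

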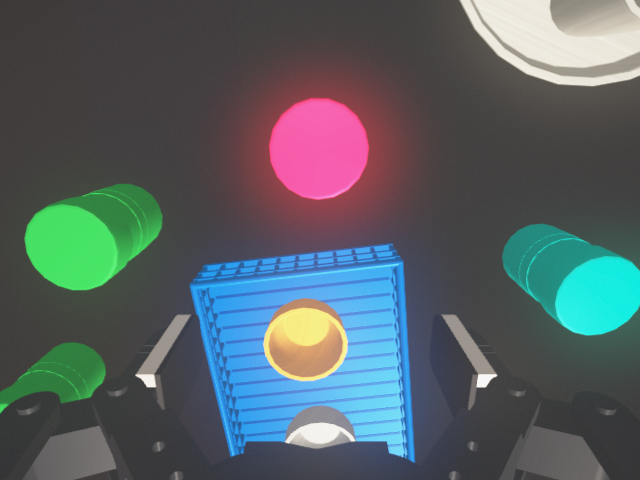

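The pink lid is centred at (319,148.5), and both katoris stand side by side in the basket.

Run:
```python
from h import *
p=[0.498891053579527,-0.20077164596421684,0.19987382208623036];r=[2.21982057,2.22094594,0.00046848]
q=wray(319,148.5,.084,p,r);print(q,q-p[:2])
```

```text
[ 0.50068904 -0.1426826 ] [0.00179798 0.05808904]
```

```bash
python3 -m inch '[{"tx":0.5,"ty":30,"tz":0,"roll":0,"grip":85},{"tx":0.5,"ty":56.5,"tz":0,"roll":0,"grip":85},{"tx":0.5,"ty":56.5,"tz":-20,"roll":0,"grip":85},{"tx":0.5,"ty":56.5,"tz":-60,"roll":0,"grip":85},{"tx":0.5,"ty":56.5,"tz":-100,"roll":0,"grip":85},{"tx":0.5,"ty":56.5,"tz":-120.5,"roll":0,"grip":85},{"tx":0.5,"ty":56.5,"tz":-120.5,"roll":0,"grip":85},{"tx":0.5,"ty":56.5,"tz":-120.5,"roll":0,"grip":62},{"tx":0.5,"ty":56.5,"tz":-120.5,"roll":0,"grip":50},{"tx":0.5,"ty":56.5,"tz":-120.5,"roll":0,"grip":50},{"tx":0.5,"ty":56.5,"tz":-120.5,"roll":0,"grip":50},{"tx":0.5,"ty":56.5,"tz":-120.5,"roll":0,"grip":50},{"tx":0.5,"ty":56.5,"tz":-120.5,"roll":0,"grip":50},{"tx":0.5,"ty":56.5,"tz":-120.5,"roll":0,"grip":50}]' 35
```

```text
time: 28.38
tcp_pos: [0.4998, -0.1444, 0.0797]
tcp_rot: [2.22, 2.22, 0.001]
ft_force: [-0.4, -1.0, 5.6]
gripper_width: 0.671
finger_force: 36.3
```

```bash
python3 -m inch '[{"tx":0,"ty":0,"tz":30,"roll":0,"grip":50},{"tx":0,"ty":0,"tz":80,"roll":0,"grip":50},{"tx":0,"ty":0,"tz":110,"roll":0,"grip":50},{"tx":2,"ty":50,"tz":110,"roll":0.05,"grip":50},{"tx":5,"ty":100,"tz":110,"roll":0.1,"grip":50},{"tx":8,"ty":150,"tz":110,"roll":0.15,"grip":50},{"tx":10,"ty":200,"tz":110,"roll":0.2,"grip":50},{"tx":12,"ty":250,"tz":110,"roll":0.257,"grip":50},{"tx":15,"ty":300,"tz":110,"roll":0.257,"grip":50},{"tx":17,"ty":350,"tz":110,"roll":0.257,"grip":50},{"tx":20,"ty":400,"tz":110,"roll":0.257,"grip":50},{"tx":22,"ty":445,"tz":110,"roll":0.257,"grip":50},{"tx":23,"ty":476,"tz":110,"roll":0.257,"grip":50},{"tx":23,"ty":476,"tz":110,"roll":0.257,"grip":50},{"tx":23,"ty":476,"tz":110,"roll":0.257,"grip":50},{"tx":23,"ty":476,"tz":80,"roll":0.257,"grip":50},{"tx":23,"ty":476,"tz":60,"roll":0.257,"grip":50},{"tx":23,"ty":476,"tz":60,"roll":0.257,"grip":50}]'
python3 - <<'E'
from h import *
import cv2
w=ctrl.capture("wrist")["color"];t=ctrl.capture("side")["color"]
cv2.imwrite("pics/w7.png",cv2.hconcat([cv2.resize(w,(400,300)),cv2.resize(t,(400,300))]))
E
```

```text
time: 30.62
tcp_pos: [0.5217, 0.3307, 0.1374]
tcp_rot: [-1.919, -2.486, 0.004]
ft_force: [0.1, -0.5, -0.3]
gripper_width: 0.666
finger_force: 38.3
```

View pics/w7.png

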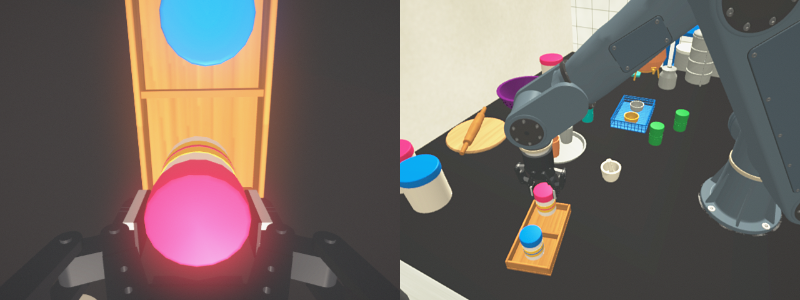

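The jar hangs over the empty bay, square with the caddy and clear of the blue jar. I'll lower it.

```bash
python3 -m inch '[{"tx":0,"ty":0,"tz":-25,"roll":0,"grip":50},{"tx":0,"ty":0,"tz":-42,"roll":0,"grip":50},{"tx":0,"ty":0,"tz":-50,"roll":0,"grip":50},{"tx":0,"ty":0,"tz":-52,"roll":0,"grip":50},{"tx":0,"ty":0,"tz":-53,"roll":0,"grip":50},{"tx":0,"ty":0,"tz":-54,"roll":0,"grip":50},{"tx":0,"ty":0,"tz":-55,"roll":0,"grip":50},{"tx":0,"ty":0,"tz":-55.5,"roll":0,"grip":50},{"tx":0,"ty":0,"tz":-55.5,"roll":0,"grip":50}]'
```

```text
time: 31.85
tcp_pos: [0.5226, 0.3324, 0.0855]
tcp_rot: [1.918, 2.487, 0.002]
ft_force: [-5.7, -3.6, 20.6]
gripper_width: 0.672
finger_force: 40.5
```

```bash
python3 -m inch '[{"tx":0,"ty":0,"tz":2,"roll":0,"grip":57},{"tx":0,"ty":0,"tz":2,"roll":0,"grip":62},{"tx":0,"ty":0,"tz":2,"roll":0,"grip":70},{"tx":0,"ty":0,"tz":2,"roll":0,"grip":80},{"tx":0,"ty":0,"tz":2,"roll":0,"grip":84},{"tx":0,"ty":0,"tz":20,"roll":0,"grip":84},{"tx":0,"ty":0,"tz":70,"roll":0,"grip":85},{"tx":0,"ty":0,"tz":130,"roll":0,"grip":85},{"tx":-50,"ty":-30,"tz":150,"roll":0,"grip":85},{"tx":-100,"ty":-60,"tz":170,"roll":0,"grip":85},{"tx":-140,"ty":-90,"tz":190,"roll":0,"grip":85},{"tx":-140,"ty":-90,"tz":190,"roll":0,"grip":85},{"tx":-140,"ty":-90,"tz":190,"roll":0,"grip":85}]'
python3 - <<'E'
from h import *
import cv2
t=ctrl.capture("top")["color"];s=ctrl.capture("side")["color"]
cv2.imwrite("pics/end.png",cv2.hconcat([cv2.resize(t[90:350,70:560],(400,212)),cv2.resize(s[100:460,150:630],(400,212))]))
cv2.imwrite("pics/end2.png",cv2.vconcat([cv2.resize(t[110:330,70:560],(668,300)),cv2.resize(s[130:450,150:550],(668,300))[:, :]]))
E
```

```text
time: 33.48
tcp_pos: [0.3826, 0.2423, 0.2737]
tcp_rot: [1.918, 2.487, 0.003]
ft_force: [0.3, -0.3, 0.5]
gripper_width: 0.994
finger_force: 0.0
```

View pics/end2.png

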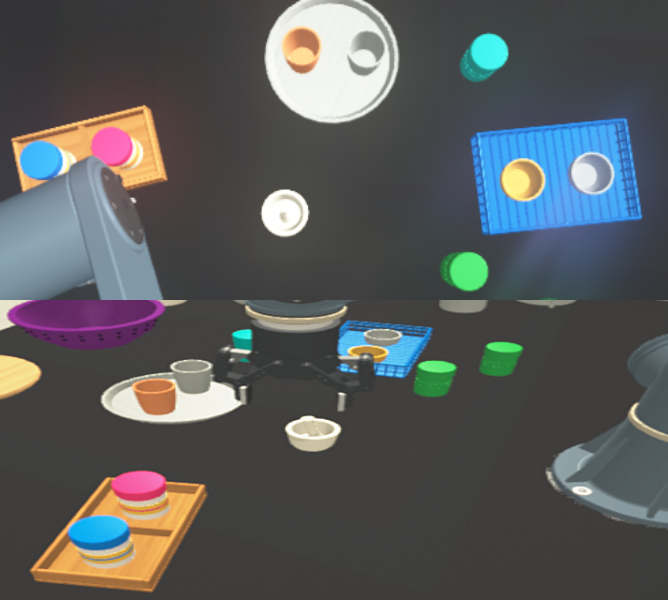

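Every piece stands upright where it belongs: the tumblers in the tray, the katoris in the basket and the pink jar in the empty bay. The mortar and the blue jar have not been moved, and the gripper touches nothing.

```bash
python3 -c "
from plant import ctrl
print(ctrl.hand_in())"
```

```text
the job is handed in; nothing more can be done
None
```

The job is handed in at about 34 s of the 120 s allowed: both tumblers are in the tray, both katoris in the basket and the pink jar in the caddy's empty bay, all upright, with the mortar and blue jar left alone; the hand-in returned no verdict.

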